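# Descaler tablet held over the dish with tongs

### The arm

A 6-joint arm with a two-finger parallel gripper is mounted at the origin on the work surface. World frame = base frame: x ahead of the robot, y to its left, z up, the work surface at z = 0. Lengths are in mm, angles in rad, forces in N, time in s.
With the tool pointing down it reaches from about 350 to 875 mm from the base axis. Payload 4.2 kg.
Tool frame: the origin (TCP) lies midway between the tips of the shut fingers; the grasp point (between the pads) lies 19 mm behind it; x points along the fingers, z is the direction in which the jaws open and shut, and the axes are right-handed (so a half turn about x gives the same grasp; the last joint's range is limited). The gripper opens to 87 mm and grips with 3 to 60 N. Pads are 19 mm wide; open, the fingers measure 117 mm over their backs; the gripper's body (75 mm by 190 mm) begins 51 mm behind the grasp point.
Start: joints at [-0.98, 0.385, 0.008, 0, -1.194, -0.259], TCP at [203.606, -590.884, 222.55] pointing down, gripper open.
Joint ranges: [-3.14, 3.14], [-1.21, 2.06], [-1.07, 1.41], [-3.16, 2.05], [-2.99, -0.16], [-3.1, 3.1]. Speed limits (rad/s): [2.79, 2.79, 3.14, 3.14, 3.14, 3.14].

### API

Orientations are given as a rotation vector (axis times angle).
In Python, from cell import status, vision, robot gives the robot as it stands.
- The arm moves only by the tool jog_arm, never from a script. Its argument "motion" is a list that holds one entry, the list of rows, each a list of 7 numbers: the opening, from 0 (shut) to 1 (fully open), then the shift along the tool's x, y, z in m, then the turn, a rotation vector about the tool's x, y, z in rad. A call has exactly 8 rows; each row is the pose to reach, as a shift and turn from the pose commanded when the call began, along the tool's axes at that moment; what a row does not reach only later rows make up. A row lasts 1/10 s, in which the tool goes at most 50 mm and 8.59 degrees, less where a joint would pass 70% of its speed; a pose out of reach is approached as far as the arm can. A call with a gripper value outside its range is refused whole. The fingers move at their own pace and stop on an object; the grip force is fixed at half the most. Time passes only in rows, so rows that repeat a pose let the fingers close, or fill a call up. It gives the time, the measured TCP pose, the force and the opening at its end, in the units of the state.
- status.state(): the state, without advancing time (a new reading comes with each control period).
- vision.camera(name): name is "side" or "top"; returns a dict with "image" (420x560x3 uint8, red, green, blue), "fx", "fy", "cx", "cy" (pixels), "rvec" (rotation vector, rad) and "tvec" (3), from world to camera coordinates, as OpenCV has them. Camera axes: x right, y down, z forward; pixel columns grow to the right and rows downward; lengths in mm; the calibration is good to about 2 mm. A picture is of the moment at which its call begins. There is no depth.
- robot.job_done(): hands the job in, once; it reports no verdict.
The state is a dict: "clock": time; "q": joint angles; "joint_vel": joint speeds; "joint_efforts": joint torques, N m; "ee_pos": TCP position; "tool_rot": TCP orientation; "wrist_force": force on the tool from outside, world axes, zero at the start; "ft_torque": the same for the moment, N m; "width": finger opening in mm.
Only numpy, scipy, OpenCV 4.12 (cv2) and the standard library are available. Lean on these libraries where they do the work, as an engineer would, in place of code of your own. Each camera call takes 0.05 s, during which the arm holds its last target.

### The job

First slide the empty dish, without lifting it, until it stands wholly on the round cork mat. Then take the tongs, close them on the descaler tablet and lift it; the tablet is caustic, so it must never be touched by the gripper itself. Finish still holding it in the tongs, over the middle of the dish and about 12 cm above the worktop, and leave the bottle, jar, basket and brush alone.

Things in the scene. Friction and masses are not known exactly. Their poses are not given: they have to be found in the camera images.
- dish: Round open glazed dish, loose, 250 g: 120 mm across the rim, 104 mm across the foot, 30 mm tall, wall 4 mm, inner floor 5 mm above its underside. Origin: centre of the underside, z up. Closed fingers fit inside and can push its wall.
- mat: Thin round cork mat, 160 mm across, lying flush on the worktop (nothing catches on its edge), fixed. Origin: its centre.
- rest: Small square wooden board under the tablet, 90 x 90 x 6 mm, fixed. Origin: centre of the underside.
- tablet: Descaler tablet: a pale upright disc, 32 mm diameter, 22 mm tall, about 25 g, standing loose on the wooden board. Origin: centre of its underside, z up.
- tongs: Spring tongs, 96 g, lying on edge, 24 mm tall all over; the jaws open sideways, level with the worktop. Origin: on the midline at the underside, the place to grip, near the centre of mass; x along the midline from the spring head (end at -106 mm) to the tips (end at +116 mm), y to the left jaw, z up. Free: 54 mm over the sleeves at the origin, 71 mm between the tips at x = 100 mm.
- tongs_bite (a point): Midway between the tips' inner faces, at x = 100 mm of the tongs, 12 mm above the underside; the tablet belongs here. Squeezed at the origin, the tips close 2.1 times as fast as the sleeves: 46 mm over the sleeves leaves 54 mm between the tips, 36 mm leaves 32 mm (tips parallel, just the tablet).
- jaw_left: Left jaw of the tongs (+y): steel strip, black rubber sleeve outside from x = -35 to +35 mm of the tongs, flat tip face 32 mm long. Origin: its pivot at x = -90, y = +10 mm. The spring pushes each jaw out with 2.2 N at the origin when open, 4 N at 46 mm over the sleeves, 6.7 N at 36 mm, so the tongs can be carried half open by stopping the gripper at about 46 mm.
- jaw_right: Right jaw of the tongs (-y), mirror image of the left. Origin: its pivot, at x = -90, y = -10 mm of the tongs. Both jaws always turn alike.
- bottle: Bystander: white detergent bottle, 72 mm across, 200 mm tall. Origin: centre of the underside.
- jar: Bystander: glass jar, 64 mm across, 75 mm tall. Origin: centre of the underside.
- basket: Bystander: open black plastic basket, 130 x 170 x 60 mm. Origin: centre of the underside.
- brush: Bystander: hand brush lying beyond the work. Origin: its underside, on its long axis.
There are look-alikes about, which are no part of the job. There is more than one size of the dish; the job needs the smaller.

How it is judged:
By the outcome, as a careful person would: the job done as asked, in the order asked, and still so for the second after the job is handed in, while the arm keeps its last pose, push and grip.
It also fails if it takes over 72 s, if anything falls off the work surface, if the arm or the gripper's body presses on something with over 40 N, if the wrist force passes 120 N, or if a joint passes its speed limit or range.

## Working session

There is one attempt and no reset: what is moved stays moved. The work goes in short steps, Python scripts to look and compute and a tool call to move; the robot and the scene stay as the last step left them, time stands still between calls to the robot, and variables do not carry over. Pictures are saved under pics/ and viewed, and the job is handed in when it is done.

Besides the shell and the picture viewer there is one more tool, called after "Request:" in YAML: its name, and indented under it one key for each argument. jog_arm: Moves the arm, as the interface text tells. Its arguments: {"type":"object","properties":{"motion":{"type":"array"}},"required":["motion"]}

```bash
ls; mkdir -p pics
python3 - <<'E'
from cell import status,vision,robot
import cv2,numpy as np
print(status.state())
for n in("top","side"):
    c=vision.camera(n); cv2.imwrite(f"pics/{n}0.png",c["image"][:,:,::-1])
    print(n,{k:v for k,v in c.items() if k!="image"})
    R=cv2.Rodrigues(np.array(c["rvec"],float))[0]; print(-R.T@np.array(c["tvec"]).ravel())
E
```

```text
pics
{'clock': 0.0, 'q': array([-9.80423883e-01,  3.85602535e-01,  6.63347405e-03, -4.97668333e-04,
       -1.19402163e+00, -2.58587525e-01]), 'joint_vel': array([-0.00027163,  0.00051978,  0.00152023, -0.00188331, -0.00089777,
       -0.00050186]), 'joint_efforts': array([-3.69894478e-04, -3.90663278e+01,  1.87411362e+01,  4.22013894e+00,
        1.09484437e-02, -2.08379461e-04]), 'ee_pos': array([ 203.39446853, -590.3398216 ,  221.43505466]), 'tool_rot': array([-1.44717195,  1.03239478,  1.4505349 ]), 'wrist_force': array([0.09505007, 0.03836201, 0.12042515]), 'ft_torque': array([ 0.04367915, -0.01312806,  0.00357663]), 'width': 86.88694505087498}
top {'fx': 518.8763498955707, 'fy': 518.8763498955707, 'cx': 277.2483223251985, 'cy': 206.94099843500433, 'rvec': array([ 2.15162884, -2.12667726,  0.18496893]), 'tvec': array([ -17.74480983,  569.68125353, 1515.87824195])}
[ 3.13721709e+02 -1.99783964e-01  1.58880996e+03]
side {'fx': 379.40124449329596, 'fy': 379.40124449329596, 'cx': 274.124669263685, 'cy': 213.14424469065165, 'rvec': array([ 0.15527146, -2.74937192,  1.36175736]), 'tvec': array([ 582.3305946 ,   93.55067744, 1211.20420566])}
[454.00284137 969.78142632 817.48497457]
```

View pics/top0.png

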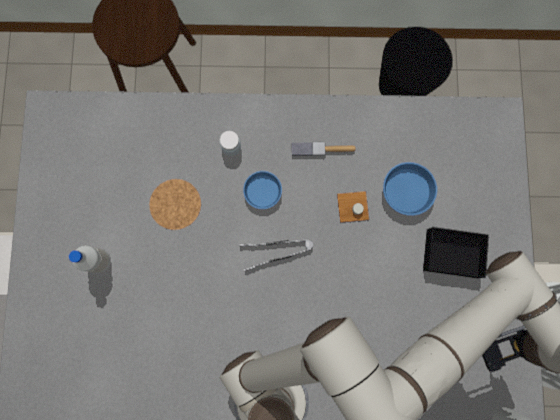

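View pics/side0.png

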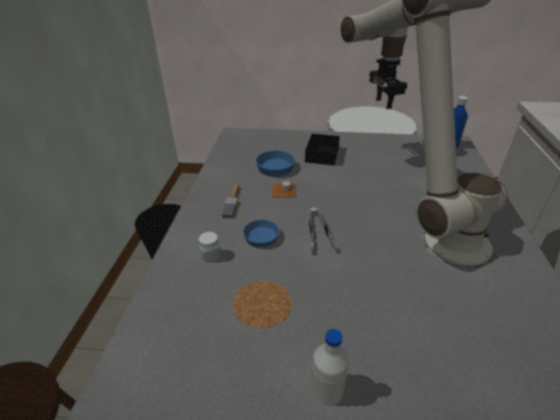

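The top view shows the small dish at about (263,190), the mat at (175,204), the tongs with head at (309,245) and tips at about (241,246) and (246,270), the tablet at (358,209) and the board at (353,207). The large dish (410,189) is the look-alike. The side view shows the dish at (262,234), the mat at (262,304) and the tablet at (287,186).

```bash
cat > h.py <<'E'
import cv2,numpy as np
from cell import status,vision,robot
def cam(n,save=None):
    c=vision.camera(n); c["R"]=cv2.Rodrigues(np.array(c["rvec"],float))[0]; c["t"]=np.array(c["tvec"],float).ravel()
    c["K"]=np.array([[c["fx"],0,c["cx"]],[0,c["fy"],c["cy"]],[0,0,1]]); c["C"]=-c["R"].T@c["t"]
    if save: cv2.imwrite(f"pics/{save}.png",c["image"][:,:,::-1])
    return c
def ray(c,uv):
    d=c["R"].T@np.linalg.inv(c["K"])@np.array([uv[0],uv[1],1.]); return c["C"],d
def plane(c,uv,z):
    C,d=ray(c,uv); return C+d*(z-C[2])/d[2]
def tri(c1,u1,c2,u2):
    C1,d1=ray(c1,u1);C2,d2=ray(c2,u2)
    A=np.array([d1,-d2]).T; s=np.linalg.lstsq(A,C2-C1,rcond=None)[0]
    p,q=C1+d1*s[0],C2+d2*s[1]; return (p+q)/2,np.linalg.norm(p-q)
def proj(c,p):
    return cv2.projectPoints(np.array(p,float).reshape(-1,1,3),c["R"],c["t"],c["K"],None)[0].reshape(-1,2)
def crop(c,u0,v0,u1,v1,k,name):
    im=c["image"][v0:v1,u0:u1,::-1]; cv2.imwrite(f"pics/{name}.png",cv2.resize(im,None,fx=k,fy=k,interpolation=cv2.INTER_CUBIC))
def blobs(m,amin=15):
    n,l,s,ce=cv2.connectedComponentsWithStats(m.astype(np.uint8))
    return [(s[i].tolist(),ce[i].round(1).tolist(),l==i) for i in range(1,n) if s[i][4]>=amin]
E
python3 - <<'E'
from h import *
T=cam("top");S=cam("side")
for n,c in(("top",T),("side",S)):
    hsv=cv2.cvtColor(c["image"],cv2.COLOR_RGB2HSV);H,s,V=[hsv[...,i].astype(int) for i in range(3)]
    for nm,m in(("blue",(abs(H-106)<12)&(s>90)&(V>50)),("orange",(H<20)&(s>110)&(V>90))):
        for b in blobs(m,40): 
            h=cv2.convexHull(cv2.findNonZero(b[2].astype(np.uint8)))
            e=cv2.fitEllipse(h) if len(h)>5 else None
            print(n,nm,b[0],b[1],e, plane(c,e[0],0).round(0) if e else'')
crop(T,230,225,380,285,5,"tongT"); crop(T,225,160,305,220,8,"dishT"); crop(S,250,160,350,260,6,"S1"); crop(T,330,185,380,225,12,"tabT")
E
```

```text
top blue [383, 163, 54, 52, 2217] [409.7, 188.5] ((409.61114501953125, 188.5219268798828), (51.95720672607422, 54.08933639526367), 122.93183135986328) [ 641. -425.    0.]
top blue [244, 172, 38, 37, 1125] [262.2, 189.8] ((262.1417236328125, 189.7785186767578), (37.229305267333984, 38.103294372558594), 90.51793670654297) [631.  36.   0.]
top blue [69, 250, 13, 12, 126] [74.8, 255.9] ((74.77947235107422, 255.9873809814453), (12.09024715423584, 12.956788063049316), 84.43872833251953) [419. 604.   0.]
top orange [326, 147, 29, 4, 61] [338.8, 149.2] ((339.2429504394531, 148.79568481445312), (4.037925720214844, 32.90729904174805), 90.9600830078125) [ 767. -206.    0.]
top orange [150, 180, 50, 49, 1927] [174.7, 204.0] ((174.6840057373047, 204.0724334716797), (48.635902404785156, 50.53857421875), 61.16796112060547) [583. 307.   0.]
top orange [338, 192, 31, 30, 687] [351.7, 206.2] ((353.8634338378906, 206.4263153076172), (31.613075256347656, 42.069339752197266), 83.06480407714844) [ 582. -250.    0.]
side blue [454, 105, 13, 43, 353] [459.2, 122.1] ((459.4842224121094, 124.6034164428711), (
[... 213 characters left out ...]
1908416748047) [ 638. -455.    0.]
side blue [243, 220, 36, 27, 755] [261.0, 232.7] ((260.9532775878906, 232.6949005126953), (27.05712127685547, 35.25056076049805), 87.49061584472656) [629.  15.   0.]
side blue [325, 328, 18, 19, 259] [333.3, 337.1] ((333.3200378417969, 337.0885009765625), (17.3590087890625, 18.350566864013672), 171.71302795410156) [391. 394.   0.]
side orange [272, 184, 24, 13, 229] [282.1, 191.1] ((283.2109375, 191.0355682373047), (24.289533615112305, 24.79999542236328), 3.833634376525879) [ 581. -239.    0.]
side orange [234, 282, 57, 45, 2036] [261.8, 304.2] ((261.8213806152344, 304.19091796875), (45.10145950317383, 57.13181686401367), 84.98677825927734) [582. 312.   0.]
```

View pics/tongT.png

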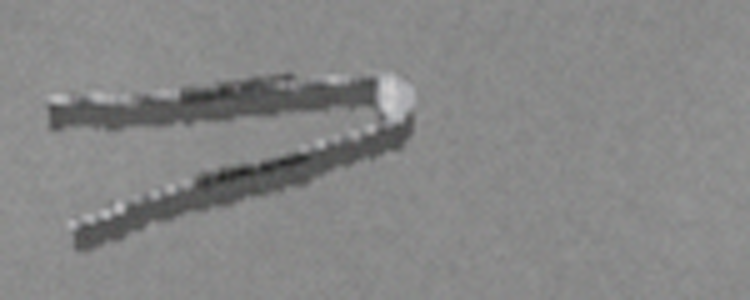

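View pics/S1.png

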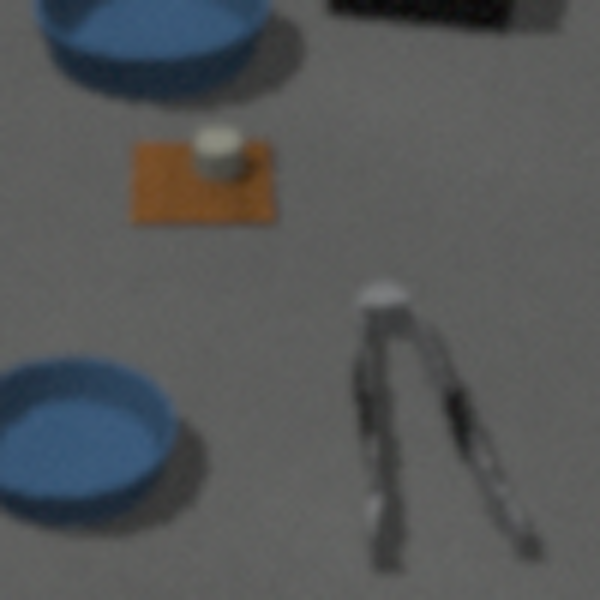

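View pics/tabT.png

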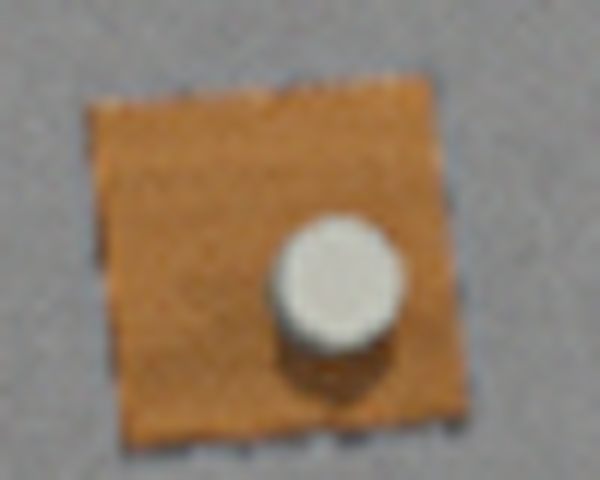

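View pics/dishT.png

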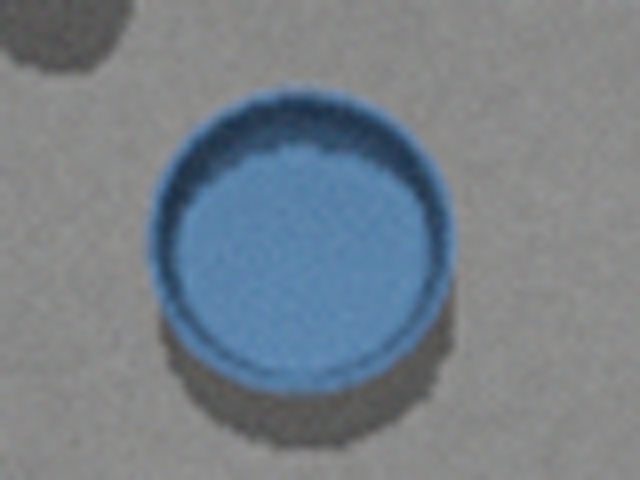

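The crops show clear features. In the top view the tongs' sleeves run (267–289, 244.4–240.4) and (269.6–292, 261.4–256.4), the tips sit at (240.4,245) and (244.4,270.2), and the tablet's top is at about (358,208.6), near one corner of the board. Next I measure these in both views.

Run:
```python
from h import *
T=cam("top");S=cam("side")
crop(S,235,210,295,255,12,"dishS");crop(S,265,172,305,202,16,"tabS");crop(S,300,200,345,256,10,"tongS")
for n,c in(("top",T),("side",S)):
    hsv=cv2.cvtColor(c["image"],cv2.COLOR_RGB2HSV);H,s,V=[hsv[...,i].astype(int) for i in range(3)]
    r=(335,190,372,225) if n=="top" else (268,176,300,200)
    m=np.zeros(H.shape,bool); m[r[1]:r[3],r[0]:r[2]]=True
    for b in blobs(m&(s<60)&(V>(160 if n=="top" else 125)),10):print(n,b[0],b[1])
print("dish rim",plane(T,(262.8,190),30), "mat",plane(T,(174.9,204.2),0),plane(S,(262,304.3),0))
for nm,u in dict(tipU=(240.4,244.8),tipL=(244.4,270),head=(309.4,244.4),slU0=(267,244.4),slU1=(289,240.6),slL0=(269.6,261.2),slL1=(292,256.4)).items(): print(nm,plane(T,u,24).round(1))
print("tab",plane(T,(357.9,208.3),28).round(1), "jar",plane(T,(229,138),75).round(0))
R=cv2.Rodrigues(status.state()["tool_rot"])[0];print(R.round(3))
```

```text
top [354, 203, 9, 10, 75] [357.9, 207.7]
side [283, 182, 6, 3, 15] [285.7, 182.9]
dish rim [624.70108075  33.58392106  30.        ] mat [582.34410428 306.06107327   0.        ] [581.7392896  311.95417411   0.        ]
tipU [456.5  98.7  24. ]
tipL [381.  85.  24.]
head [ 460.1 -109.7   24. ]
slU0 [458.6  18.4  24. ]
slU1 [470.9 -47.9  24. ]
slL0 [408.1   9.9  24. ]
slL1 [423.3 -57.3  24. ]
tab [ 571.9 -257.4   28. ] jar [775. 137.  75.]
[[-0.    -0.945 -0.326]
 [ 0.001 -0.326  0.945]
 [-1.     0.     0.001]]
```

View pics/dishS.png

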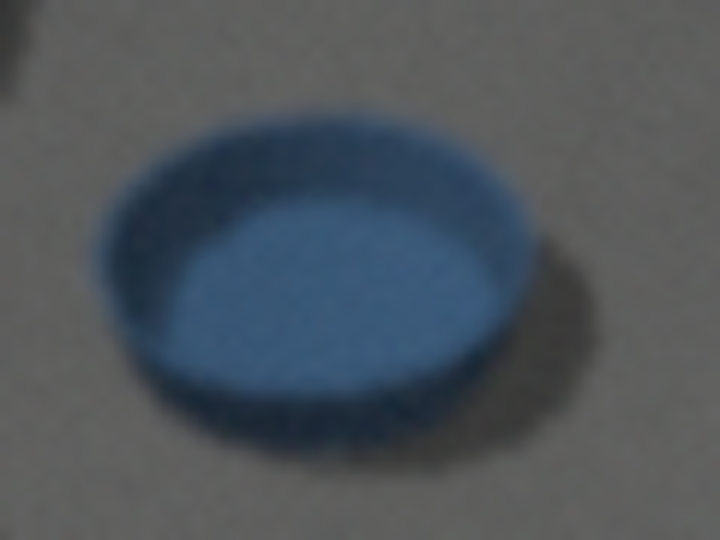

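View pics/tabS.png

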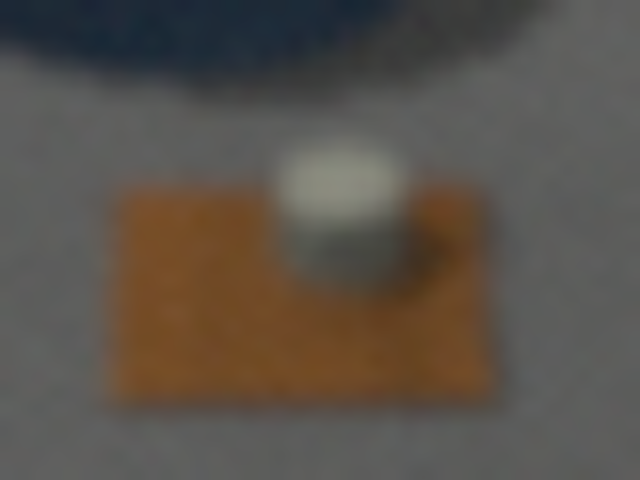

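View pics/tongS.png

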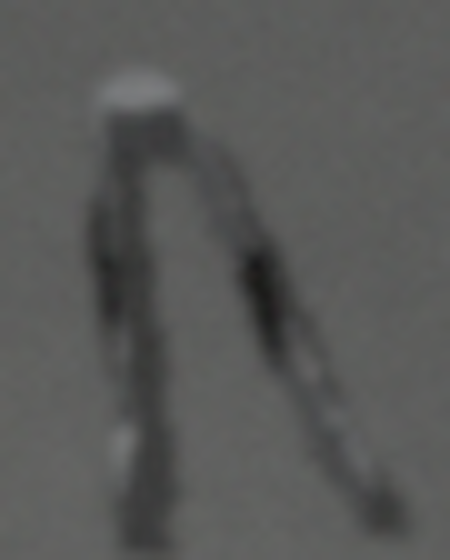

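The side crops give the dish rim centre at about (260.9,230.8), the tablet's top at (286.0,182.6) and the tongs' head at (313.5,208.5). Now I triangulate.

Run:
```python
from h import *
T=cam("top");S=cam("side")
for nm,a,b in (("rim",(262.4,189.6),(260.9,230.8)),("tabtop",(357.9,207.9),(286,182.6)),("head",(309,244),(313.5,208.5)),("slU",(278-.4,242.1),(310.3,228)),("slL",(280.4,258.4),(325.8,230)),("mat",(174.7,204.1),(262,304.3))):
    p,e=tri(T,a,S,b);print(nm,p.round(1),round(e,1))
```

```text
rim [626.2  34.9  25.1] 1.5
tabtop [ 572.4 -257.5   27.6] 1.5
head [ 460.9 -108.6   21.5] 1.3
slU [467.  -13.6  10.1] 0.7
slL [416.6 -22.6  -1.5] 4.0
mat [583.  307.7  -5.2] 1.0
```

Request:
jog_arm:
  motion:
    - [[0,0,-0.038,0.029,0,0,0],[0,0,-0.077,0.058,0,0,0],[0,0,-0.115,0.087,0,0,0],[0,0,-0.154,0.115,0,0,0],[0,0,-0.192,0.144,0,0,0],[0,0,-0.23,0.173,0,0,0],[0,0,-0.269,0.202,0,0,0],[0,0,-0.307,0.231,0,0,0]]

```text
clock: 1.2
ee_pos: [419.5, -270.7, 223.0]
tool_rot: [-1.45, 1.033, 1.448]
wrist_force: [0.7, -0.9, -0.5]
width: 31.2
```

Request:
jog_arm:
  motion:
    - [[0,0.0,-0.037,0.028,0.02,0,0],[0,0.01,-0.074,0.056,0.05,0,0],[0,0.02,-0.111,0.084,0.08,0,0],[0,0.03,-0.148,0.112,0.1,0,0],[0,0.05,-0.185,0.14,0.13,0,0],[0,0.07,-0.222,0.167,0.15,0,0],[0,0.1,-0.259,0.195,0.17,0,0],[0,0.12,-0.295,0.223,0.18,0,0]]

```text
clock: 2.0
ee_pos: [622.4, 31.7, 103.4]
tool_rot: [-1.319, 1.135, 1.32]
wrist_force: [0.5, -1.3, 0.9]
width: 0.3
```

Run:
```python
from h import *
s=status.state();print(s["ee_pos"],s["q"],s["width"]);R=cv2.Rodrigues(s["tool_rot"])[0];print(R.round(3))
T=cam("top","t1");S=cam("side");crop(S,200,150,340,255,5,"s1")
```

```text
[622.38293815  31.70557106 103.42393768] [ 3.10125354e-01  4.84963763e-01 -1.50759423e-01 -2.24774789e-04
 -9.36220675e-01 -1.72971471e+00] 0.30833805735825554
[[-0.001 -0.989 -0.15 ]
 [-0.    -0.15   0.989]
 [-1.     0.001 -0.   ]]
```

View pics/s1.png

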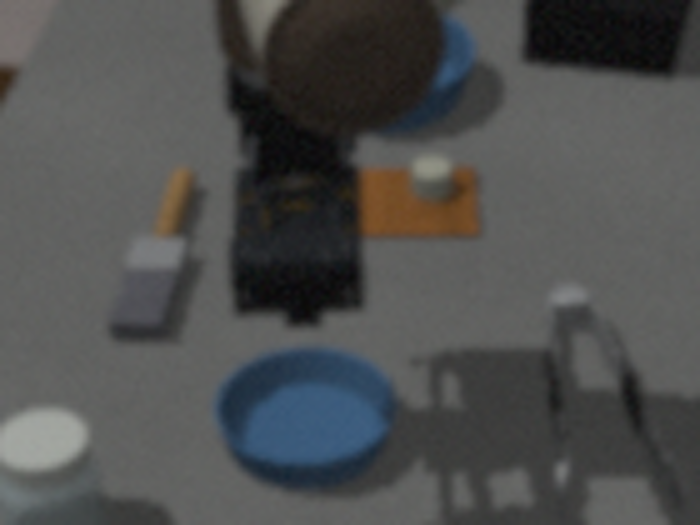

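Side view: the closed fingers hover behind and above the dish (fingertip at crop (305,320), dish at (305,415)), which fits the arm's position. I'll descend into it and start the push.

Request:
jog_arm:
  motion:
    - [[0,0.03,0,0,0,0,0],[0,0.06,0,0,0,0,0],[0,0.08,0,0,0,0,0],[0,0.089,0,0,0,0,0],[0,0.089,0,0.005,0,0,0],[0,0.089,0,0.015,0,0,0],[0,0.089,0,0.025,0,0,0],[0,0.089,0,0.032,0,0,0]]

```text
clock: 2.9
ee_pos: [617.9, 63.4, 17.3]
tool_rot: [-1.322, 1.131, 1.319]
wrist_force: [-0.4, -0.2, -0.6]
width: 0.5
```

Request:
jog_arm:
  motion:
    - [[0,0,0,0.008,0,0,0],[0,0,0,0.018,0,0,0],[0,0,0,0.033,0,0,0],[0,0,0,0.048,0,0,0],[0,0,0,0.063,0,0,0],[0,0,0,0.078,0,0,0],[0,0,0,0.088,0,0,0],[0,0,0,0.09,0,0,0]]

```text
clock: 3.7
ee_pos: [603.6, 152.4, 15.9]
tool_rot: [-1.321, 1.132, 1.321]
wrist_force: [1.0, -2.8, 3.0]
width: 0.3
```

Run:
```python
from h import *
s=status.state();print(s["ee_pos"],s["q"],s["wrist_force"])
T=cam("top","t2");S=cam("side");crop(S,200,190,340,295,5,"s2")
```

```text
[603.61585389 152.39382139  15.92553798] [ 5.06924533e-01  5.88363314e-01 -2.30727505e-01  1.00055481e-04
 -7.51315683e-01 -1.92428927e+00] [ 1.00329762 -2.77282325  3.01118224]
```

View pics/s2.png

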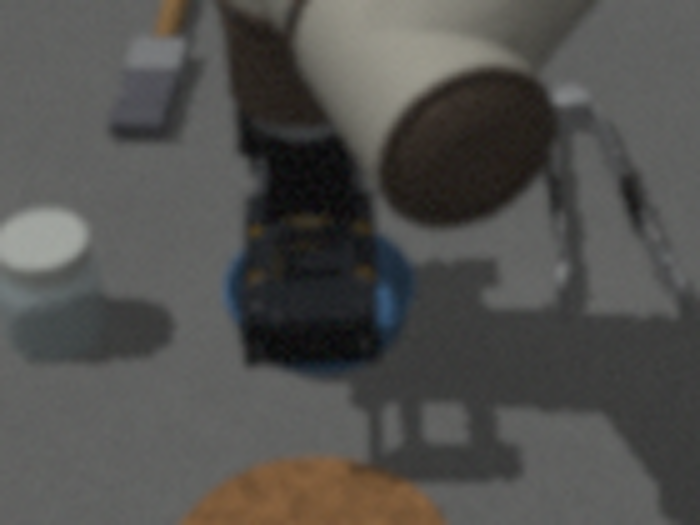

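The dish has started to slide with the fingers inside it: rim about (320,285) in the crop, mat edge below at (315,460). I continue.

Request:
jog_arm:
  motion:
    - [[0,0,0,0.008,0,0,0],[0,0,0,0.02,0,0,0],[0,0,0,0.035,0,0,0],[0,0,0,0.052,0,0,0],[0,0,0,0.07,0,0,0],[0,0,0,0.088,0,0,0],[0,0,0,0.106,0,0,0],[0,0,0,0.124,0,0,0]]

```text
clock: 4.6
ee_pos: [584.5, 275.3, 15.8]
tool_rot: [-1.321, 1.133, 1.321]
wrist_force: [0.4, -1.5, -0.0]
width: 0.4
```

Request:
jog_arm:
  motion:
    - [[0,0,0,0.013,0,0,0],[0,0,0,0.023,0,0,0],[0,0,0,0.032,0,0,0],[0,0,0,0.039,0,0,0],[0,0,0,0.044,0,0,0],[0,0,0,0.047,0,0,0],[0,0,0,0.048,0,0,0],[0,0,0,0.048,0,0,0]]

```text
clock: 5.4
ee_pos: [577.7, 320.9, 15.9]
tool_rot: [-1.32, 1.133, 1.32]
wrist_force: [-0.3, -0.6, -0.4]
width: 0.4
```

Run:
```python
from h import *
s=status.state();print(s["ee_pos"],s["q"],s["wrist_force"])
T=cam("top","t3");S=cam("side","s3");crop(S,205,250,325,340,6,"s3c");crop(T,130,160,250,250,6,"t3c")
```

```text
[577.7388262  320.86218546  15.85474509] [ 7.51109428e-01  6.38535800e-01 -1.25617117e-01 -2.28641583e-04
 -8.06423837e-01 -2.17026518e+00] [-0.29878631 -0.58797122 -0.40556194]
```

View pics/s3c.png

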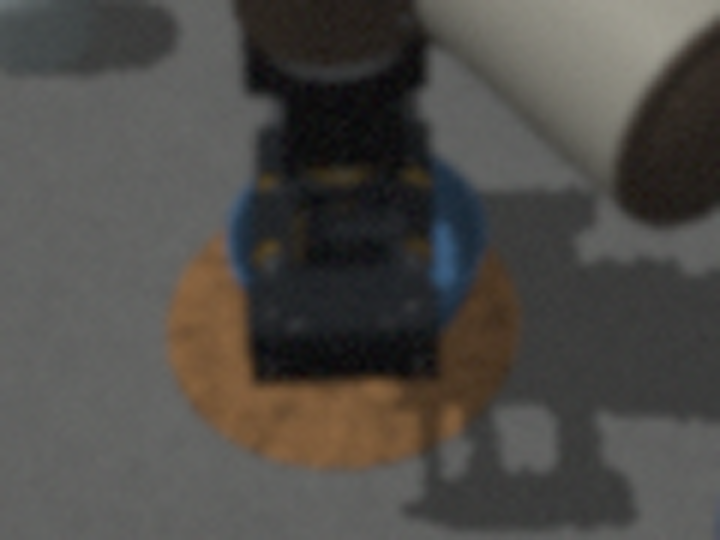

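View pics/t3c.png

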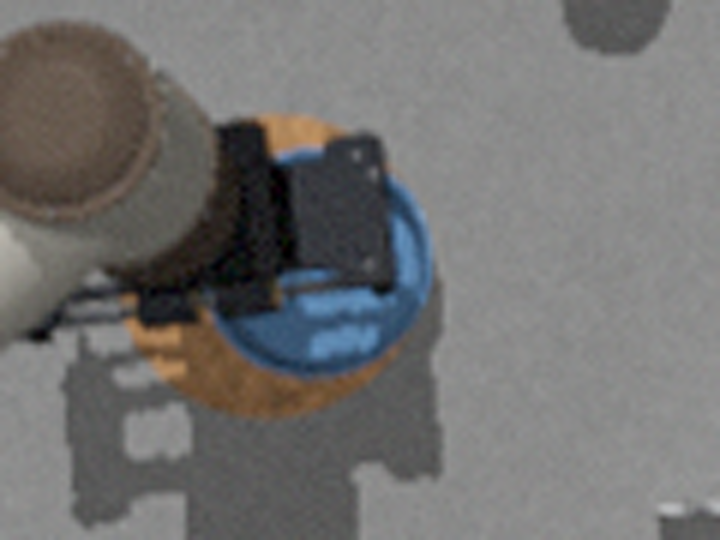

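Top crop: the rim's right edge is at 434 and its bottom at 378, so the dish centre is about (583,275) mm. It needs about 32 mm more in +y.

Request:
jog_arm:
  motion:
    - [[0,0,0,0.004,0,0,0],[0,0,-0.001,0.01,0,0,0],[0,0,-0.002,0.016,0,0,0],[0,0,-0.003,0.022,0,0,0],[0,0,-0.004,0.027,0,0,0],[0,0,-0.004,0.03,0,0,0],[0,0,-0.004,0.031,0,0,0],[0,0,-0.004,0.031,0,0,0]]

```text
clock: 6.3
ee_pos: [577.0, 352.6, 15.9]
tool_rot: [-1.32, 1.133, 1.32]
wrist_force: [-0.1, -0.7, 0.0]
width: 0.6
```

Run:
```python
from h import *
s=status.state();print(s["ee_pos"],s["q"],s["wrist_force"])
T=cam("top","t4");crop(T,130,160,250,250,6,"t4c")
print(plane(T,(182.9-.4,203.6),30))
```

```text
[576.97632861 352.58580969  15.87342122] [ 7.87029307e-01  6.58816908e-01 -8.27726823e-02 -2.65668136e-04
 -8.28509611e-01 -2.20567587e+00] [-0.08022022 -0.68548233  0.04742377]
[579.4115525  277.26804738  30.        ]
```

View pics/t4c.png

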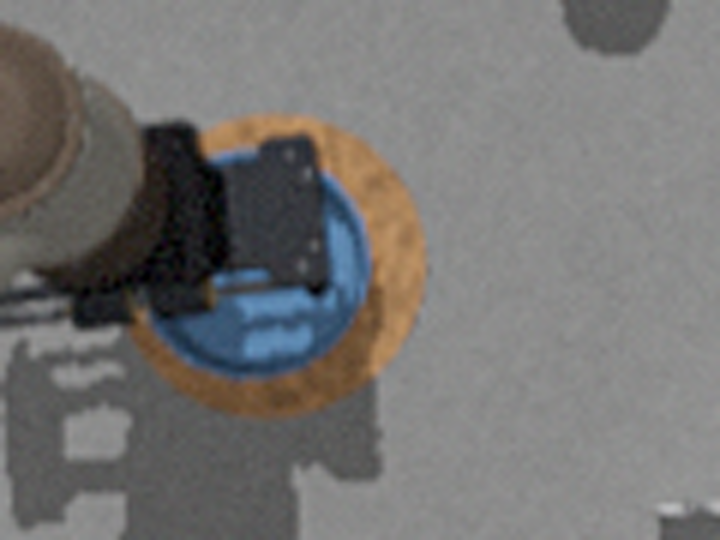

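The top view now shows the dish wholly inside the cork ring: rim right edge at 371, centre about (255,264) against a mat centre of about (268,265) on the table plane, so about (579,308) mm. I back off and rise.

Request:
jog_arm:
  motion:
    - [[0,0,0,-0.004,0,0,0],[0,0,0,-0.008,0,0,0],[0,-0.03,0,-0.008,0,0,0],[0,-0.07,0,-0.008,0,0,0],[0.3,-0.09,0.01,-0.03,-0.14,0,0],[0.6,-0.09,0.03,-0.065,-0.28,0,0],[1,-0.09,0.052,-0.105,-0.42,0,0],[1,-0.09,0.074,-0.145,-0.56,0,0]]

```text
clock: 7.15
ee_pos: [525.0, 196.1, 106.2]
tool_rot: [-1.715, 0.778, 1.715]
wrist_force: [0.3, -0.2, 0.1]
width: 24.7
```

Run:
```python
from h import *
s=status.state();p=s["ee_pos"];print(p,s["q"],s["wrist_force"]);R=cv2.Rodrigues(s["tool_rot"])[0];print(R.round(3))
print(R.T@(np.array([440,-19,100])-p))
```

```text
[525.03601334 196.0523388  106.15394971] [ 6.46441971e-01  3.87777134e-01 -3.09713749e-01 -1.69426823e-04
 -8.72286169e-01 -1.49934616e+00] [ 0.25971003 -0.15128398  0.08957304]
[[ 0.001 -0.753 -0.658]
 [ 0.001 -0.658  0.753]
 [-1.    -0.001  0.   ]]
[   5.93709802  205.50437217 -106.06227875]
```

Request:
jog_arm:
  motion:
    - [[1,0,0.025,-0.014,-0.14,0,0],[1,0,0.055,-0.028,-0.28,0,0],[1,0,0.085,-0.044,-0.42,0,0],[1,0,0.12,-0.062,-0.56,0,0],[1,0,0.15,-0.078,-0.7,0,0],[1,0,0.18,-0.093,-0.84,0,0],[1,0,0.2,-0.103,-0.97,0,0],[1,0,0.204,-0.105,-1.055,0,0]]

```text
clock: 7.95
ee_pos: [438.2, -17.3, 106.0]
tool_rot: [2.117, 0.21, -2.118]
wrist_force: [-0.7, -0.1, 0.1]
width: 84.2
```

Run:
```python
from h import *
s=status.state();p=s["ee_pos"];print(p,s["q"],s["wrist_force"],s["width"]);R=cv2.Rodrigues(s["tool_rot"])[0];print(R.round(3))
T=cam("top","t5");S=cam("side","s5");crop(S,270,170,370,260,7,"s5c");crop(T,130,160,230,250,7,"t5c");crop(T,220,215,340,290,6,"t5d")
```

```text
[438.20236105 -17.261459   105.99245064] [ 3.33360762e-01  2.02398447e-01 -5.93802944e-01 -4.66183778e-04
 -7.74890751e-01 -1.35826970e-01] [-0.68786416 -0.13789657  0.10554769] 84.20624164854821
[[-0.     0.196 -0.981]
 [ 0.    -0.981 -0.196]
 [-1.    -0.     0.   ]]
```

View pics/s5c.png

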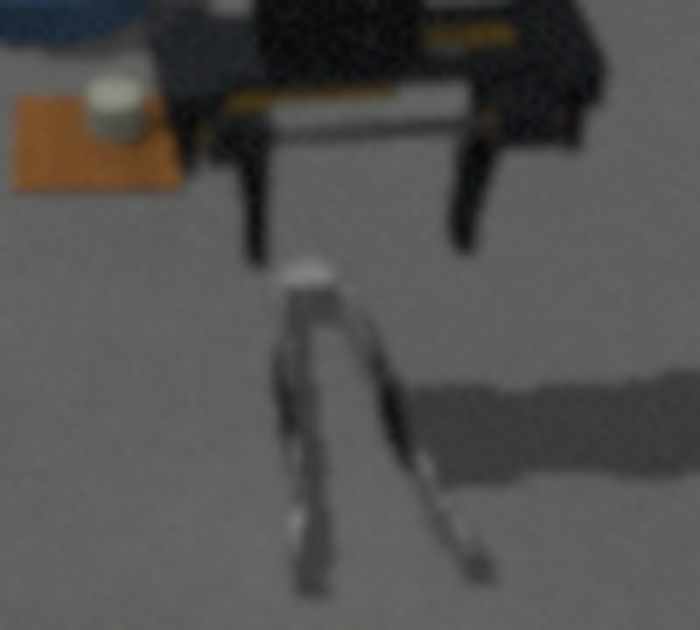

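View pics/t5c.png

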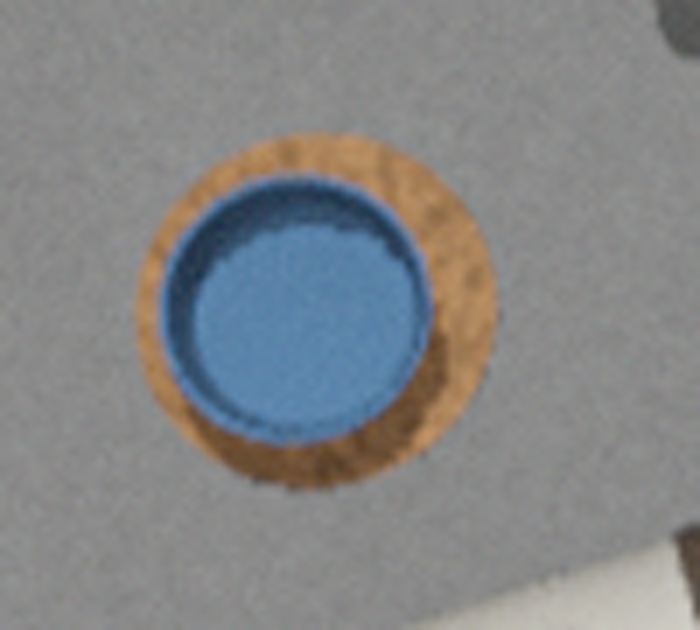

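View pics/t5d.png

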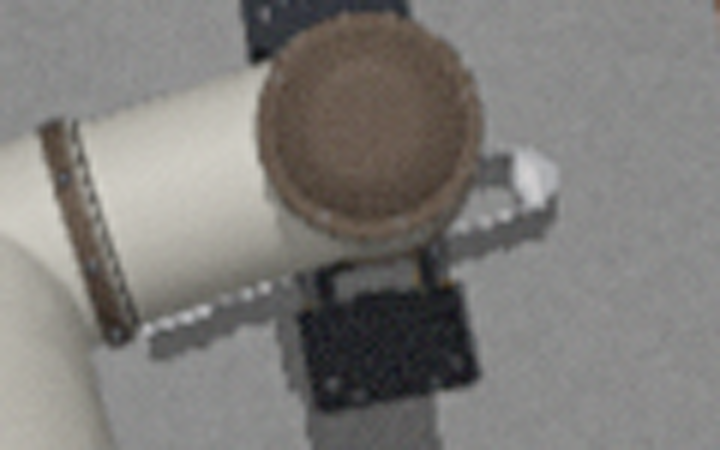

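The dish is centred well on the mat (rim 160–433 by 172–446 in the crop, all inside the cork disc). The side view shows the open fingers straddling the tongs from above, aligned with the sleeves. Descending.

Request:
jog_arm:
  motion:
    - [[1,0.02,0.002,-0.001,0,0,0],[1,0.045,0.002,-0.001,0,0,0],[1,0.065,0.002,-0.001,0,0,0],[1,0.08,0.002,-0.001,0,0,0],[1,0.09,0.002,-0.001,0,0,0],[1,0.096,0.002,-0.001,0,0,0],[1,0.1,0.002,-0.001,0,0,0],[1,0.1,0.002,-0.001,0,0,0]]

```text
clock: 8.85
ee_pos: [441.4, -16.8, 5.8]
tool_rot: [2.118, 0.208, -2.118]
wrist_force: [-0.1, -0.1, 1.0]
width: 87.0
```

Run:
```python
from h import *
s=status.state();p=s["ee_pos"];print(p,s["wrist_force"],s["width"])
S=cam("side","s6");crop(S,270,170,370,260,7,"s6c")
```

```text
[441.36953046 -16.78126651   5.7740827 ] [-0.07073402 -0.05874003  0.98722591] 87.02627309422644
```

View pics/s6c.png

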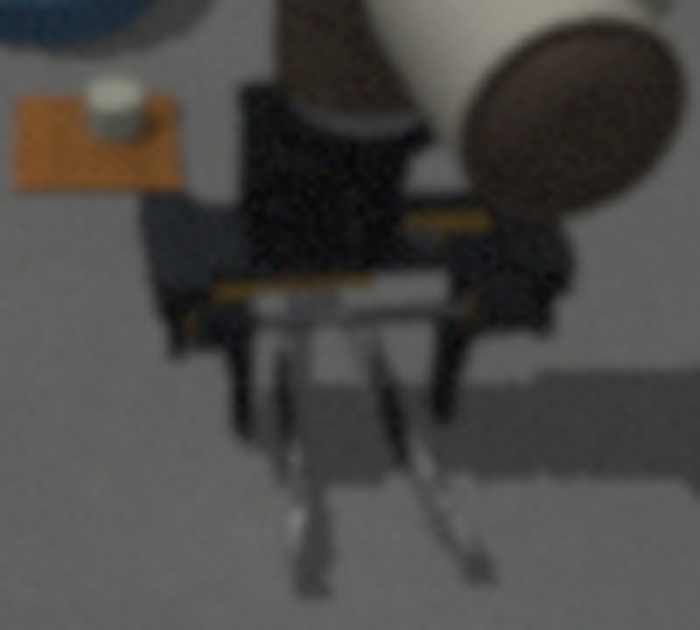

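Both fingers straddle the sleeves (crop x 240 and 445 against sleeves 285 and 395). I close to about 46 mm.

Request:
jog_arm:
  motion:
    - [[0.85,0,0,0,0,0,0],[0.72,0,0,0,0,0,0],[0.65,0,0,0,0,0,0],[0.6,0,0,0,0,0,0],[0.56,0,0,0,0,0,0],[0.53,0,0,0,0,0,0],[0.53,0,0,0,0,0,0],[0.53,0,0,0,0,0,0]]

```text
clock: 9.7
ee_pos: [441.6, -16.8, 6.0]
tool_rot: [2.119, 0.208, -2.118]
wrist_force: [0.0, -0.1, 0.9]
width: 46.6
```

Run:
```python
from h import *
s=status.state();p=s["ee_pos"];print(p,s["wrist_force"],s["ft_torque"],s["width"])
S=cam("side","s7");crop(S,270,170,370,260,7,"s7c");
T=cam("top","t7");crop(T,220,215,340,290,6,"t7d")
```

```text
[441.56838039 -16.76214886   5.99732283] [ 0.01269552 -0.05430313  0.88437138] [ 0.17539005  0.01477601 -0.09268788] 46.58628814528121
```

View pics/s7c.png

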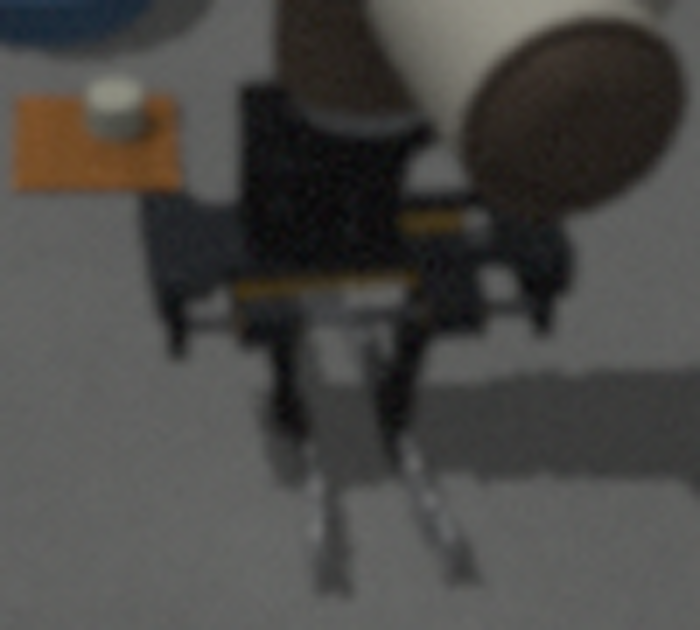

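View pics/t7d.png

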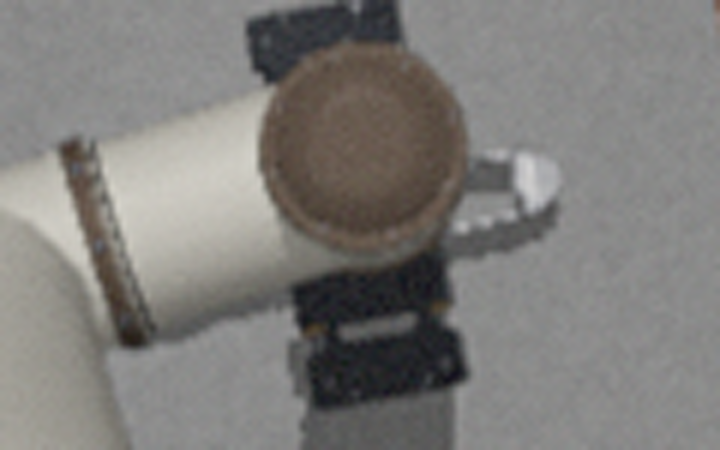

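The tongs are held with 46.6 mm over the sleeves and tips half shut (crop 330 and 460 at row 580). I lift.

Request:
jog_arm:
  motion:
    - [[0.53,-0.005,0,0,0,0,0],[0.53,-0.015,0,0,0,0,0],[0.53,-0.03,0,0,0,0,0],[0.53,-0.05,0,0,0,0,0],[0.53,-0.07,0,0,0.03,0,0],[0.53,-0.09,0.01,0,0.1,0,0],[0.53,-0.1,0.03,0.001,0.18,0,0],[0.53,-0.1,0.05,0.001,0.27,0,0]]

```text
clock: 10.6
ee_pos: [450.9, -66.4, 108.3]
tool_rot: [-2.187, 0.082, 2.177]
wrist_force: [-0.0, 0.5, -1.3]
width: 46.3
```

Run:
```python
from h import *
s=status.state();p=s["ee_pos"];print(p,s["q"],s["wrist_force"],s["ft_torque"],s["width"])
R=cv2.Rodrigues(s["tool_rot"])[0];print(R.T@(np.array([478,-224,106])-p), np.arctan2(R[1,2],R[0,2])-np.radians(70))
S=cam("side","s8");crop(S,250,140,370,240,6,"s8c");
```

```text
[450.88306971 -66.40322364 108.28340641] [ 2.12160934e-01  2.24183687e-01 -5.55844671e-01  2.67782551e-04
 -7.86452650e-01 -2.88575673e-01] [-0.02902041  0.49220533 -1.28885566] [0.0092378  0.07283147 0.04190639] 46.339791105556074
[  2.28485814 155.07652199 -39.02995674] 1.8436339895233584
```

View pics/s8c.png

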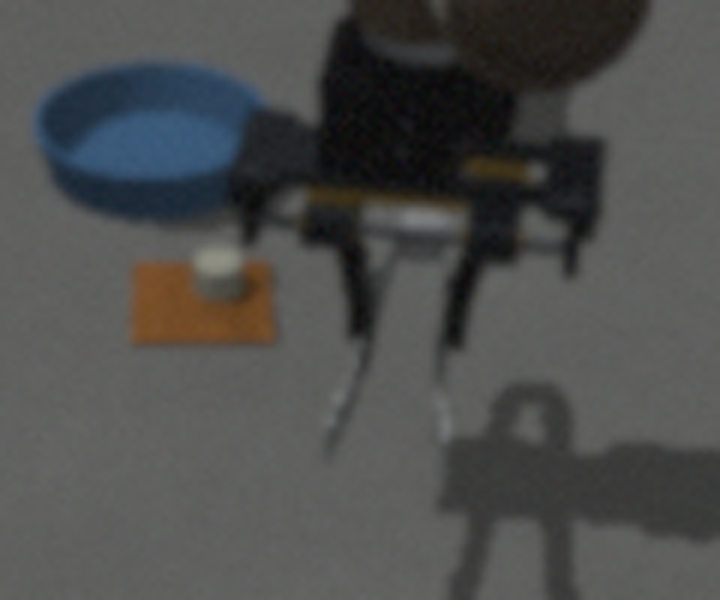

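The tongs are lifted and level (weight −1.3 N, width 46.3 mm). Turning towards the tablet.

Request:
jog_arm:
  motion:
    - [[0.53,0,0.015,-0.003,0.1,0,0],[0.53,0,0.03,-0.007,0.21,0,0],[0.53,0,0.045,-0.011,0.33,0,0],[0.53,0,0.06,-0.015,0.45,0,0],[0.53,0,0.072,-0.018,0.57,0,0],[0.53,0,0.085,-0.021,0.69,0,0],[0.53,0,0.097,-0.024,0.81,0,0],[0.53,0,0.11,-0.028,0.93,0,0]]

```text
clock: 11.45
ee_pos: [469.2, -178.2, 106.1]
tool_rot: [-1.609, 0.889, 1.611]
wrist_force: [0.5, -0.1, -0.5]
width: 46.2
```

Run:
```python
from h import *
s=status.state();p=s["ee_pos"];print(p,s["q"],s["wrist_force"],s["ft_torque"],s["width"])
R=cv2.Rodrigues(s["tool_rot"])[0];print(R.T@(np.array([478,-224,100])-p), np.arctan2(R[1,2],R[0,2])-np.radians(70))
```

```text
[ 469.16153697 -178.20411247  106.13324929] [-3.90876622e-02  3.00847246e-01 -4.49098678e-01 -2.93017201e-04
 -8.21632076e-01 -9.69199535e-01] [ 0.50275543 -0.06469878 -0.5021355 ] [ 0.09066337 -0.03204865  0.01195768] 46.17249182777379
[  6.11520056  16.93491472 -43.46045876] 0.9113751814437943
```

Request:
jog_arm:
  motion:
    - [[0.53,0.005,0.002,-0.006,0.12,0,0],[0.53,0.01,0.005,-0.012,0.24,0,0],[0.53,0.015,0.007,-0.018,0.36,0,0],[0.53,0.02,0.01,-0.024,0.48,0,0],[0.53,0.025,0.012,-0.03,0.6,0,0],[0.53,0.03,0.015,-0.037,0.72,0,0],[0.53,0.037,0.017,-0.043,0.82,0,0],[0.53,0.04,0.017,-0.043,0.9,0,0]]

```text
clock: 12.25
ee_pos: [477.9, -223.6, 65.5]
tool_rot: [-0.957, 1.351, 0.958]
wrist_force: [-0.2, 0.1, -0.7]
width: 46.2
```

Run:
```python
from h import *
s=status.state();p=s["ee_pos"];print(p,s["q"],s["wrist_force"],s["ft_torque"],s["width"])
R=cv2.Rodrigues(s["tool_rot"])[0];print(R.round(3),np.degrees(np.arctan2(R[1,2],R[0,2])))
S=cam("side","s9");crop(S,255,145,345,220,8,"s9c");T=cam("top","t9");crop(T,295,180,395,255,7,"t9c")
```

```text
[ 477.90981205 -223.58896743   65.52679957] [-1.29976738e-01  3.94860142e-01 -4.30803530e-01 -1.89448899e-04
 -7.46550140e-01 -1.77784569e+00] [-0.19406764  0.11462822 -0.71093652] [-0.04463636 -0.02061481 -0.0225523 ] 46.16456201621937
[[-0.001 -0.944  0.331]
 [ 0.     0.331  0.944]
 [-1.     0.001 -0.   ]] 70.68186049266184
```

View pics/s9c.png

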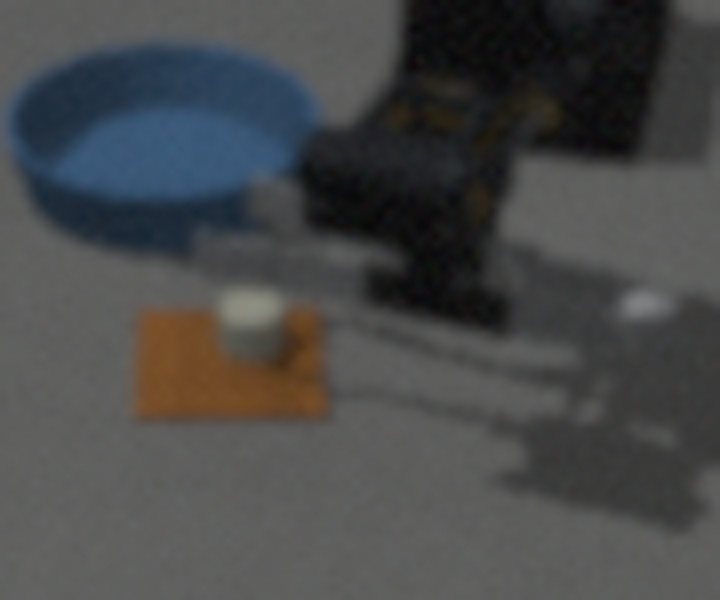

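View pics/t9c.png

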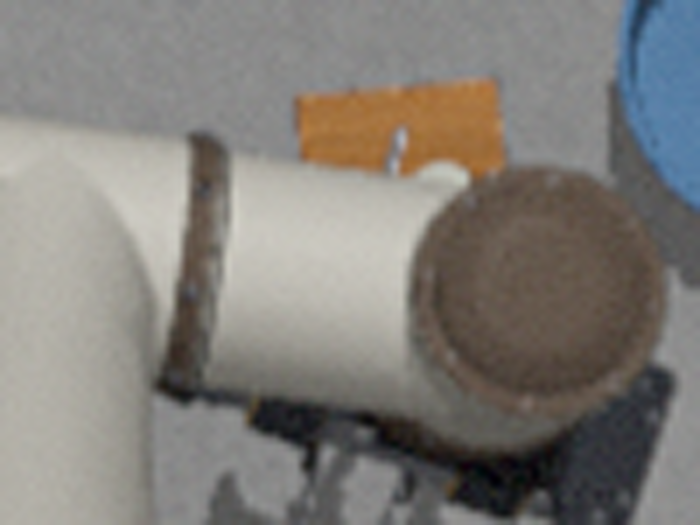

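Side view: the tongs hang level with both tips near the tablet, left tip end at about (278.5,174.9) in the full image. Top view: the left tip end shows at (352.0,197.8). I check it against the expected position.

Run:
```python
from h import *
T=cam("top");S=cam("side")
print(plane(T,(352,197.8),83.5), plane(S,(278.5,174.9),71))
print("tri",tri(T,(352,198.3),S,(278.7,174.8)))
p=status.state()["ee_pos"];d=np.array([.944,-.331,0]);l=np.array([.331,.944,0])
print("tab px",proj(S,[572,-257.5,28]),proj(S,[572,-257.5,6]))
o=p-2*d; o[2]-=6
for nm,q in dict(L=o+116*d+28*l+[0,0,24],Lb=o+116*d+28*l,R=o+116*d-28*l+[0,0,24],bite=o+100*d+[0,0,12],head=o-97*d+[0,0,24]).items(): print(nm,q.round(1),proj(S,q).round(1),proj(T,q).round(1), ((proj(S,q)-[255,145])*8+4).round())
```

```text
[ 593.89816375 -231.30551488   83.5       ] [ 598.30269506 -240.23660419   71.        ]
tri (array([ 595.2254565 , -232.46779113,   76.01697156]), np.float64(2.838593171754267))
tab px [[285.91880853 182.47102134]] [[285.91096478 187.26224492]]
L [ 595.2 -234.5   84.1] [[279.1 172.7]] [[353.1 197.3]] [[197. 226.]]
Lb [ 595.2 -234.5   60.1] [[279.2 178.2]] [[351.9 198.8]] [[197. 270.]]
R [ 576.7 -287.3   84.1] [[285.5 165.8]] [[371.1 203.7]] [[248. 170.]]
bite [ 570.9 -255.6   72.1] [[286.2 172.9]] [[359.7 206.2]] [[254. 227.]]
head [ 384.9 -190.4   84.1] [[336.4 182. ]] [[338.8 268.8]] [[655. 300.]]
```

Measured tip and model agree within about 2 mm, and the bite is 2 mm off the tablet. I correct that and lower the tips around the tablet.

Request:
jog_arm:
  motion:
    - [[0.53,0.002,-0.001,-0.001,0,0,0],[0.53,0.006,-0.002,-0.002,0,0,0],[0.53,0.013,-0.002,-0.002,0,0,0],[0.53,0.021,-0.002,-0.002,0,0,0],[0.53,0.03,-0.002,-0.002,0,0,0],[0.53,0.039,-0.002,-0.002,0,0,0],[0.53,0.046,-0.002,-0.002,0,0,0],[0.53,0.05,-0.002,-0.002,0,0,0]]

```text
clock: 13.25
ee_pos: [479.3, -225.8, 14.7]
tool_rot: [-0.96, 1.35, 0.961]
wrist_force: [0.5, 0.0, -1.8]
width: 46.4
```

Run:
```python
from h import *
s=status.state();p=s["ee_pos"];print(p,s["wrist_force"],s["ft_torque"],s["width"])
S=cam("side","s10");crop(S,262,165,322,210,12,"s10c");T=cam("top","t10");crop(T,330,180,390,225,12,"t10c")
```

```text
[ 479.27956518 -225.76403811   14.72408658] [ 0.48062767  0.01666146 -1.8278022 ] [0.02341796 0.04476687 0.03314382] 46.405470334476746
```

View pics/s10c.png

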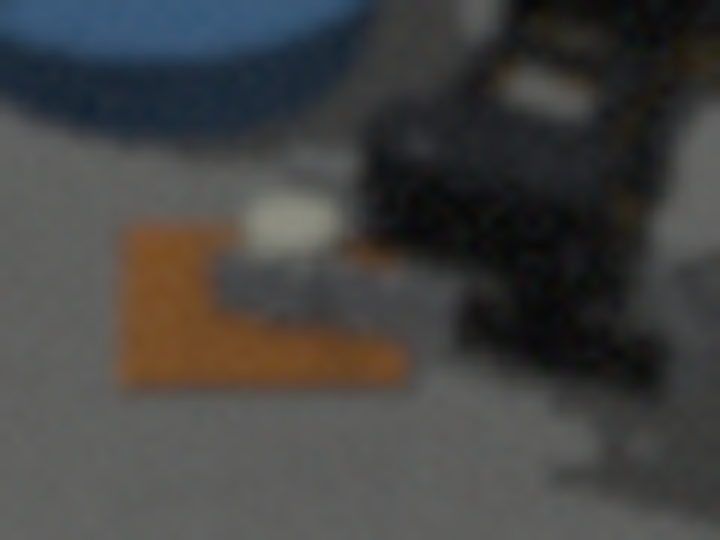

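View pics/t10c.png

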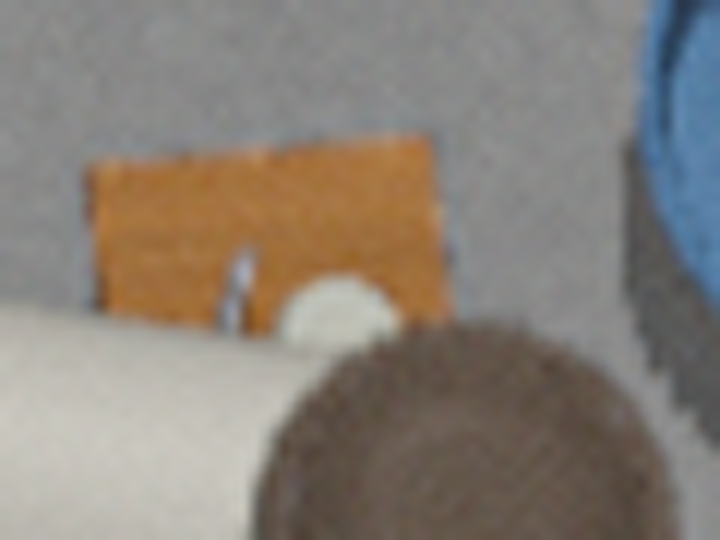

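Top view: the left tip (240,250–330) and the tablet (340,330) show clear of each other with about 8 mm between. Side view: the left tip runs in front of the tablet with its top visible above. Squeezing slowly.

Request:
jog_arm:
  motion:
    - [[0.51,0,0,0,0,0,0],[0.49,0,0,0,0,0,0],[0.47,0,0,0,0,0,0],[0.45,0,0,0,0,0,0],[0.43,0,0,0,0,0,0],[0.41,0,0,0,0,0,0],[0.38,0,0,0,0,0,0],[0.34,0,0,0,0,0,0]]

```text
clock: 14.15
ee_pos: [479.8, -225.8, 15.8]
tool_rot: [-0.96, 1.349, 0.96]
wrist_force: [0.0, -0.3, 0.7]
width: 35.6
```

Request:
jog_arm:
  motion:
    - [[0.3,0,0,0,0,0,0],[0.3,0,0,0,0,0,0],[0.3,0,0,0,0,0,0],[0.3,0,0,0,0,0,0],[0.3,0,0,0,0,0,0],[0.3,0,0,0,0,0,0],[0.3,0,0,0,0,0,0],[0.3,0,0,0,0,0,0]]

```text
clock: 14.95
ee_pos: [479.8, -225.9, 15.8]
tool_rot: [-0.96, 1.349, 0.96]
wrist_force: [0.7, 0.3, -0.1]
width: 35.8
```

Run:
```python
from h import *
s=status.state();p=s["ee_pos"];print(p,s["wrist_force"],s["ft_torque"],s["width"])
S=cam("side","s11");crop(S,262,165,322,210,12,"s11c");T=cam("top","t11");crop(T,330,180,390,225,12,"t11c")
```

```text
[ 479.76846415 -225.85014022   15.84801264] [ 0.72625022  0.32460901 -0.10710708] [ 0.0253486  -0.00783056  0.00040868] 35.75270171237827
```

View pics/s11c.png

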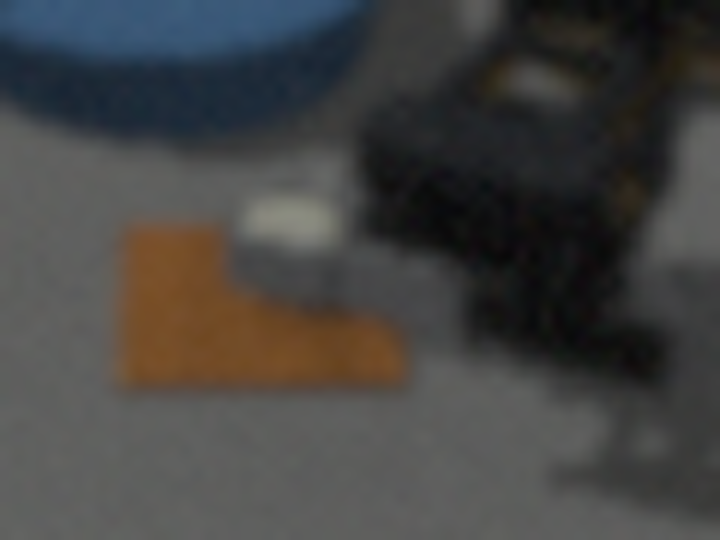

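View pics/t11c.png

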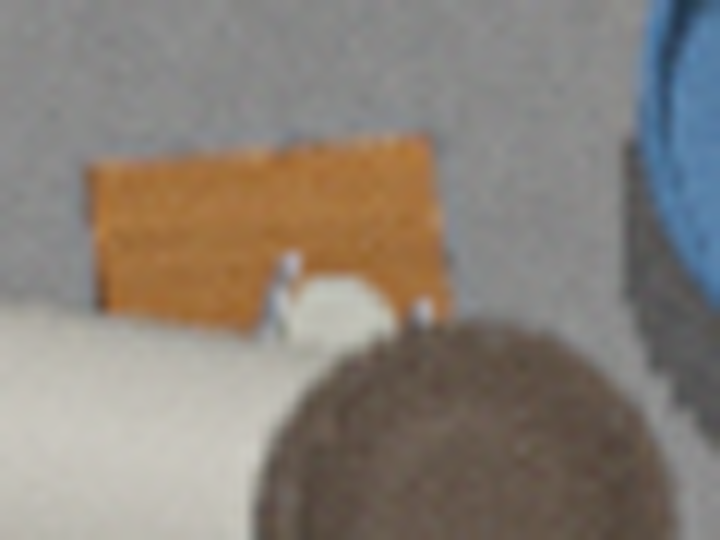

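The sleeves stopped at 35.8 mm, meaning the tips are on the tablet. The top view shows both tips (290,265) and (423,310) touching the disc. Lifting.

Request:
jog_arm:
  motion:
    - [[0.3,-0.002,0,0,0,0,0],[0.3,-0.008,0,0,0,0,0],[0.3,-0.018,0,0,0,0,0],[0.3,-0.034,0,0,0,0,0],[0.3,-0.054,0,0,0,0,0],[0.3,-0.074,0,0,0,0,0],[0.3,-0.092,0,0,0,0,0],[0.3,-0.1,0,0,0,0,0]]

```text
clock: 15.85
ee_pos: [480.9, -226.1, 118.5]
tool_rot: [-0.963, 1.345, 0.957]
wrist_force: [0.2, 0.1, -1.4]
width: 35.5
```

Run:
```python
from h import *
s=status.state();p=s["ee_pos"];print(p,s["q"],s["wrist_force"],s["ft_torque"],s["width"])
R=cv2.Rodrigues(s["tool_rot"])[0];print(R.round(3))
S=cam("side","s12");crop(S,252,135,332,210,9,"s12c");T=cam("top","t12");crop(T,330,180,390,225,12,"t12c")
for uv in((171.9,203.7),):print(plane(T,uv,30))
```

```text
[ 480.86340168 -226.12765337  118.5380277 ] [-1.33882984e-01  3.27498201e-01 -3.68815042e-01  4.98627277e-04
 -8.70016069e-01 -1.77015634e+00] [ 0.20289758  0.06245916 -1.4153342 ] [-0.05800507 -0.04282463 -0.01393665] 35.4930244208313
[[ 0.004 -0.945  0.327]
 [-0.001  0.327  0.945]
 [-1.    -0.004  0.001]]
[578.70145019 309.45748098  30.        ]
```

View pics/s12c.png

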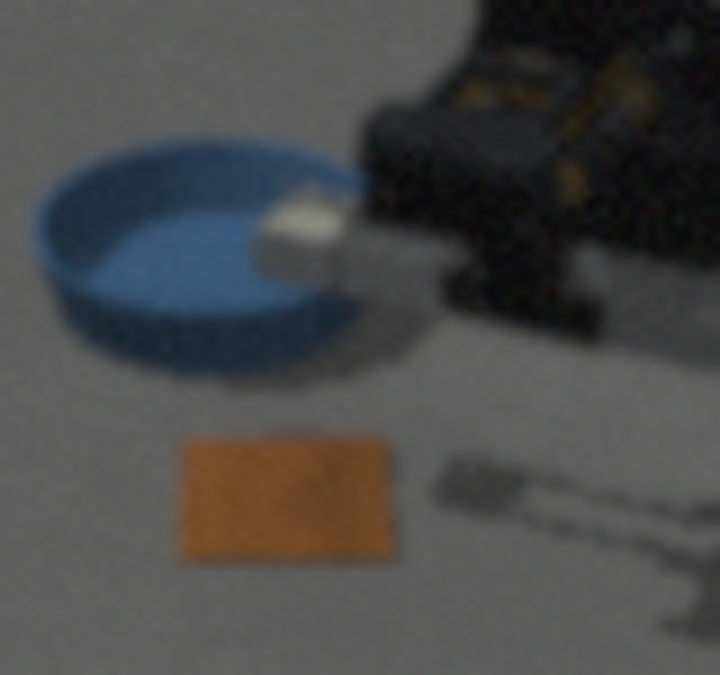

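View pics/t12c.png

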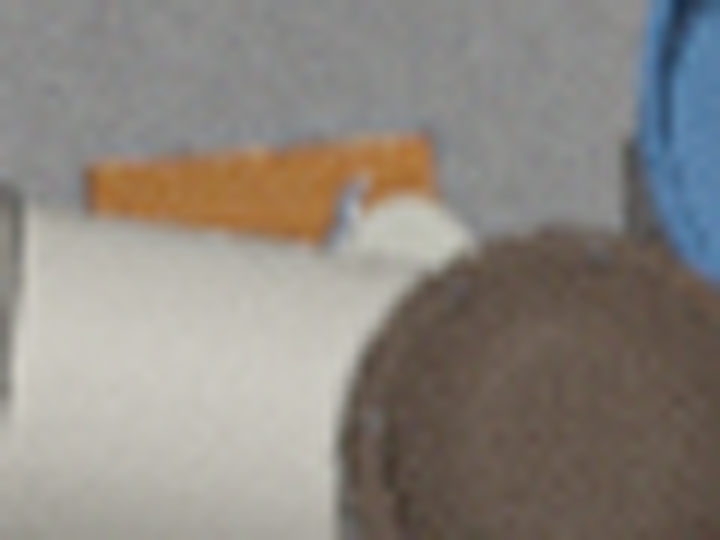

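The side view shows the tablet (305,220) between the tips with the board below empty (290,500), so it was lifted cleanly. I carry it over.

Request:
jog_arm:
  motion:
    - [[0.3,0,0.002,0.006,0,0,0],[0.3,0,0.006,0.02,0,0,0],[0.3,0,0.014,0.042,-0.01,0,0],[0.3,0,0.023,0.07,-0.03,0,0],[0.3,0,0.033,0.1,-0.06,0,0],[0.3,0,0.043,0.13,-0.1,0,0],[0.3,0,0.053,0.16,-0.14,0,0],[0.3,0,0.063,0.19,-0.18,0,0]]

```text
clock: 16.75
ee_pos: [481.3, -23.7, 115.0]
tool_rot: [-1.097, 1.279, 1.098]
wrist_force: [0.4, -0.8, -2.2]
width: 35.7
```

```bash
cat > g.py <<'E'
from h import *
s=status.state();p=s["ee_pos"];print(p,s["q"],s["wrist_force"],s["width"])
R=cv2.Rodrigues(s["tool_rot"])[0];print(R.round(3)[:,2],"shift",R.T@(np.array([493.5,264,117])-p),"turn",np.arctan2(R[1,2],R[0,2])-np.radians(118))
E
python3 g.py
```

```text
[481.34278284 -23.65864349 114.97355874] [ 2.88720272e-01  2.58799456e-01 -4.83777222e-01 -3.09221500e-04
 -8.30192962e-01 -2.01028728e+00] [ 0.39537113 -0.84673225 -2.2312955 ] 35.67830493089811
[ 0.15   0.989 -0.001] shift [ -2.14891039  31.25077215 286.21350596] turn -0.639671141321007
```

Request:
jog_arm:
  motion:
    - [[0.3,0,0.003,0.028,-0.06,0,0],[0.3,0,0.006,0.056,-0.12,0,0],[0.3,0,0.009,0.084,-0.18,0,0],[0.3,0,0.012,0.112,-0.24,0,0],[0.3,0,0.015,0.14,-0.3,0,0],[0.3,0,0.018,0.165,-0.36,0,0],[0.3,0,0.02,0.188,-0.42,0,0],[0.3,0,0.022,0.206,-0.48,0,0]]

```text
clock: 17.55
ee_pos: [490.9, 183.2, 114.8]
tool_rot: [-1.448, 1.036, 1.45]
wrist_force: [0.6, 0.3, -0.6]
width: 35.5
```

```bash
python3 g.py
```

```text
[490.94281957 183.16420171 114.80685237] [ 6.66859020e-01  3.23769403e-01 -3.85928156e-01 -2.84268624e-04
 -8.63027250e-01 -1.90660984e+00] [ 0.60619236  0.26807785 -0.56886728] 35.54601258256424
[-0.325  0.946 -0.   ] shift [ -2.28006112 -28.67432799  75.61983595] turn -0.1578312934872541
```

Request:
jog_arm:
  motion:
    - [[0.3,0,-0.006,0.016,-0.04,0,0],[0.3,0,-0.012,0.031,-0.08,0,0],[0.3,0,-0.017,0.045,-0.11,0,0],[0.3,0,-0.021,0.056,-0.135,0,0],[0.3,-0.001,-0.025,0.065,-0.15,0,0],[0.3,-0.001,-0.027,0.071,-0.155,0,0],[0.3,-0.002,-0.028,0.074,-0.158,0,0],[0.3,-0.002,-0.028,0.074,-0.158,0,0]]

```text
clock: 18.35
ee_pos: [494.9, 260.4, 117.9]
tool_rot: [-1.557, 0.939, 1.557]
wrist_force: [0.9, 0.0, -1.2]
width: 35.4
```

```bash
python3 g.py
python3 - <<'E'
from h import *
S=cam("side","s13");crop(S,200,230,340,335,5,"s13c");T=cam("top","t13");crop(T,130,160,230,250,7,"t13c")
E
```

```text
[494.89974541 260.42615226 117.94202476] [ 7.74207774e-01  3.72510328e-01 -2.98781904e-01  4.52986781e-05
 -8.99379551e-01 -1.86022907e+00] [ 0.94687777  0.02136598 -1.17810584] 35.4350664919453
[-0.466  0.885  0.   ] shift [ 0.94208597 -0.42696538  3.81434924] turn -0.003888985204370421
```

View pics/s13c.png

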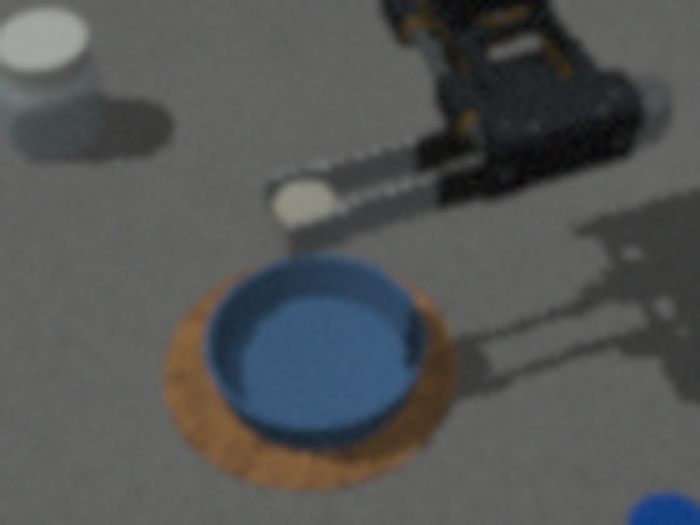

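View pics/t13c.png

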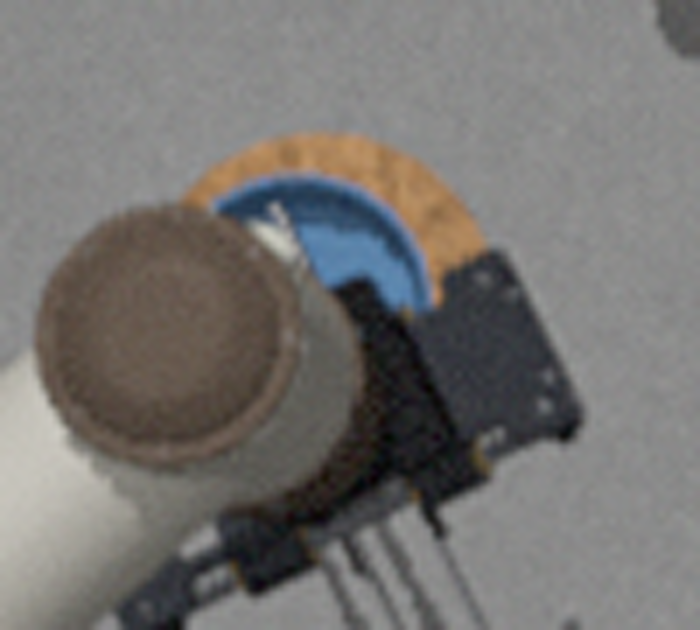

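Run:
```python
from h import *
S=cam("side");T=cam("top")
hsv=cv2.cvtColor(S["image"],cv2.COLOR_RGB2HSV);r=S["image"].astype(int)
m=np.zeros(r.shape[:2],bool);m[255:285,250:272]=True
for b in blobs(m&(r[...,0]>115)&(r.min(2)>95)&(hsv[...,1]<70),10):print(b[0],b[1],[plane(S,b[1],z).round(1) for z in(125,130)])
print("dish side",plane(S,(262.7,297.5),30))
p=status.state()["ee_pos"];d=np.array([.885,.466,0]);q=p+98*d
for z in (118,130): q[2]=z;print(q.round(1),proj(S,q),proj(T,q))
# tip R/L edge in top: crop(278,205)
print("tip top",plane(T,(130+278/7-.43,160+205/7-.43),136), "expL",p+114*d+np.array([-.466,.885,0])*17)
```

```text
[255, 266, 12, 9, 78] [260.2, 269.9] [array([582.7, 305.2, 125. ]), array([581.8, 310. , 130. ])]
dish side [578.52328132 313.44949979  30.        ]
[581.5 305.5 118. ] [[260.7616468 271.9766891]] [[167.46987741 197.56580175]]
[581.5 305.5 130. ] [[260.5767195  268.62478161]] [[166.62966944 196.80217078]]
tip top [603.49210681 297.73412298 136.        ] expL [587.71965772 327.98765194 117.84802257]
```

The tablet is at about (582,307) and the dish at about (579,311). I make one small correction and settle.

Request:
jog_arm:
  motion:
    - [[0.3,0,0,0.001,0,0,0],[0.3,-0.001,0,0.003,0,0,0],[0.3,-0.002,0.001,0.005,0,0,0],[0.3,-0.002,0.001,0.005,0,0,0],[0.3,-0.002,0.001,0.005,0,0,0],[0.3,-0.002,0.001,0.005,0,0,0],[0.3,-0.002,0.001,0.005,0,0,0],[0.3,-0.002,0.001,0.005,0,0,0]]

```text
clock: 19.35
ee_pos: [491.6, 264.3, 119.8]
tool_rot: [-1.557, 0.94, 1.557]
wrist_force: [0.2, -0.7, -0.4]
width: 35.5
```

```bash
python3 g.py
python3 - <<'E'
from h import *
S=cam("side","s14");T=cam("top","t14")
hsv=cv2.cvtColor(S["image"],cv2.COLOR_RGB2HSV);r=S["image"].astype(int)
m=np.zeros(r.shape[:2],bool);m[255:285,250:272]=True
for b in blobs(m&(r[...,0]>115)&(r.min(2)>95)&(hsv[...,1]<70),10):print(b[0],b[1],[plane(S,b[1],z).round(1) for z in(125,130)])
E
```

```text
[491.61550069 264.25859041 119.80132666] [ 7.83582168e-01  3.68800594e-01 -2.99139435e-01 -2.19071940e-05
 -9.02930155e-01 -1.86961059e+00] [ 0.18568178 -0.68009462 -0.37102821] 35.54178956283417
[-0.466  0.885 -0.   ] shift [ 2.80121551 -1.54709621 -1.10694295] turn -0.003937852236194139
[256, 267, 12, 8, 78] [261.4, 270.6] [array([579.3, 307.3, 125. ]), array([578.4, 312. , 130. ])]
```

View pics/s14.png

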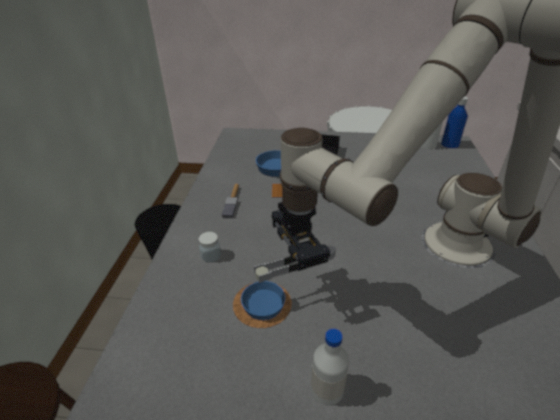

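The tablet (261,271) is held in the tongs above the dish (263,300) on the mat. The bystanders look untouched. Handing in.

```bash
python3 -c "
from cell import robot
print(robot.job_done())"
```

```text
the job is handed in; nothing more can be done
None
```

I slid the small dish onto the cork mat, lifted the tablet with the tongs, and handed in with it held over the dish at about 19 s of the 72 s allowed.

- **Dish:** I pushed it from inside with the closed fingers, without lifting it. The last clear view showed the rim wholly inside the mat. I put its centre at about (579, 311) mm against (583, 308) mm for the mat.
- **Tablet:** The tips closed on it with 35.5 mm over the sleeves, and the gripper fingers stayed about 100 mm away from it throughout. The side view showed the board empty below it after the lift.
- **Final pose:** I put the tablet at about (579, 310) mm, roughly 2 mm from the dish centre. Its middle is about 117 mm above the worktop. That height comes from the arm's reading and one side-view ray, because the arm hid most of it in the top view.
- **Disagreements:** The two cameras differed by up to about 6 mm on the mat and 4 mm on the dish. Triangulated heights were off too: the dish rim came out at 25 mm instead of 30, and the tongs' sleeves from −1.5 to 10 mm, so I used the stated heights there. The tablet top came out at 27.6 mm, against an expected 28.
- **Bystanders:** The bottle, jar and brush looked untouched in the last side picture. The basket was mostly hidden by the arm there, but the arm never worked close to it after the start.

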